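Shut and latch the marble stand with the fingertips

TASK

Close up the wooden marble stand: with the fingertips, push its dark wooden lid fully home against the back stop so that it covers the marbles, then push the red turn-bar round until it lies straight across the front end of the lid. Only push: do not lift the lid, do not take the bar between the fingers, and leave the marbles in their pockets and the bucket, cup and jar where they stand.

Things in the scene. Friction and masses are not known exactly. Their poses are not given: they have to be found in the camera images.
- stand: Pale wooden stand, fixed, 192 (its x) by 172 mm (y). Origin: centre of underside, on the work surface; front faces its -x. Lid ledges and the bare porch (x -96 to -68 mm) are 45 mm high. Side rails, 13 mm higher, inner faces y = +-66.5 mm, x from -68 mm back, guide the lid; the back stop's face is at x = +82 mm. Square marble pockets lie between the rails near the stop.
- lid: Dark loose board, 150 (x) by 130 (y) by 18 mm, 0.17 to 0.35 kg, two pale stripes. Origin: centre of underside, 45 mm up; axes as the stand's. Slides between the rails (1.5 mm play), 1 to 3 N, push mid front end. Starts 45 to 75 mm out to the front, overhanging the porch. Home, against the stop: origin at x = +7 mm, front end at x = -68 mm in the stand's frame.
- latch (a joint): Angle of the red turn-bar about an upright pin, anticlockwise from above: 0 points along the stand's +y, 1.57 to its front (-x), 3.14 (end stop) along -y, straight across the lid's front end, 6 mm clear of a lid that is home. Starts at 0.4 to 1.2, out of the lid's path; the lid, while out, blocks it. Stays where left (friction 0.04 N m, about 1 N at mid-bar).
- pivot (a point): The turn-bar's pivot axis at half the bar's height, at the front left corner of the stand: x = -82, y = +76, z = 54 mm in the stand's frame; axes as the stand's.
- latch_mid (a point): Point in the red turn-bar, 50 mm from the pivot along it, at half height (54 mm above the work surface). Its y axis points along the bar away from the pivot, z up. The bar is 16 mm wide, 16 mm high (from 46 to 62 mm above the work surface) and ends 90 mm from the pivot.
- bucket: Small lime plastic bucket, 100 mm high, 100 mm over the rim, open, loose, bystander. Origin: centre of its underside.
- cup: Stainless steel cup for jacks, 80 mm high, 72 mm over the rim, open, loose, bystander. Origin: centre of its underside.
- jar: Amber glass spice jar with a dark screw top, 95 mm high, 48 mm across, loose, bystander. Origin: centre of its underside.
- marble0_center (a point): Centre of a 24 mm glass marble (18 g), loose in a 26 mm wide pocket of the stand, its top 2 mm below the lid's underside; x = 62, y = -36 mm in the stand's frame.
- marble1_center (a point): Centre of a 24 mm glass marble (18 g), loose in a 26 mm wide pocket of the stand, its top 2 mm below the lid's underside; x = 62, y = 0 mm in the stand's frame.
- marble2_center (a point): Centre of a 24 mm glass marble (18 g), loose in a 26 mm wide pocket of the stand, its top 2 mm below the lid's underside; x = 62, y = 36 mm in the stand's frame.
- marble3_center (a point): Centre of a 24 mm glass marble (18 g), loose in a 26 mm wide pocket of the stand, its top 2 mm below the lid's underside; x = 26, y = 0 mm in the stand's frame.

How it is judged:
By the outcome, as a careful person would: the job done as asked, in the order asked, and still so for the second after the job is handed in, with the robot touching nothing.
It also fails if it takes over 45 s, if anything falls off the work surface, if the arm or the gripper's body presses on something with over 40 N, if the wrist force passes 120 N, or if a joint passes its speed limit or range.

ROBOT

A 6-joint arm with a two-finger parallel gripper is mounted at the origin on the work surface. World frame = base frame: x ahead of the robot, y to its left, z up, the work surface at z = 0. Lengths are in m, angles in degrees, forces in N, time in s.
With the tool pointing down it reaches from about 0.35 to 0.775 m from the base axis. Payload 7.3 kg.
Tool frame: the origin (TCP) lies on the centre line of the jaws, within the pads' length; the fingertips stand 17 mm ahead of it and the grasp point (between the pads) lies 2 mm behind it; z points along the fingers, x is the direction in which the jaws open and shut, and the axes are right-handed (so a half turn about z gives the same grasp; the last joint's range is limited). The gripper opens to 92 mm and grips with 3 to 60 N. Pads are 19 mm wide; open, the fingers measure 130 mm over their backs; the gripper's body (75 mm by 190 mm) begins 47 mm behind the grasp point.
Start: joints at [65.661, 19.595, 87.324, -0, 73.075, -8.365], TCP at [0.144, 0.505, 0.244] pointing down, gripper open.
Joint ranges: [-145.02, 145.02], [-44.19, 115.74], [2.07, 154.8], [-57.11, 237.11], [16.16, 152.29], [-177.93, 177.93]. Speed limits (degrees/s): [147.25, 147.25, 180, 180, 180, 180].

INTERFACE

Orientations are given as [roll, pitch, yaw] about the fixed x, y, z axes, in that order (R = Rz(yaw) Ry(pitch) Rx(roll)).
In Python, from cell import readout, viewer, ctrl gives the robot as it stands.
- The arm moves only by the tool send_rows, never from a script. Its argument "deltas" is a list of rows, each an object of numbers: "tx", "ty", "tz": the shift along the world's x, y, z in m; "spin": the turn about the world's z in degrees; "jaw": the closure in counts, from 0 (fully open) to 255 (shut). A call has 1 to 10 rows; each row is the pose to reach, as a shift and turn from the pose commanded when the call began; what a row does not reach only later rows make up. A row lasts 1/8 s, in which the tool goes at most 62.5 mm and 10.7 degrees, less where a joint would pass 70% of its speed; a pose out of reach is approached as far as the arm can. A call with a gripper value outside its range is refused whole. The fingers move at their own pace and stop on an object; "squeeze" is the grip in N (left out, the last holds). Time passes only in rows, so rows that repeat a pose let the fingers close. It gives the time, the measured TCP pose, the force and the opening at its end, in the units of the state.
- readout.sense(): the state, without advancing time (a new reading comes with each control period).
- viewer.get_image(name): name is "side" or "top" or "wrist"; returns a dict with "pixels" (480x640x3 uint8, red, green, blue), "K" (3x3 intrinsics, pixels), "k1" (the pictures are not rectified: a ray, as slopes to the right and down, at radius r is drawn at 1 + k1 r^2 times it, then the intrinsics apply), "origin" and "orientation" of the camera in the world. Camera axes: x right, y down, z forward; pixel columns grow to the right and rows downward; lengths in m; the calibration is good to about 2 mm. A picture is of the moment at which its call begins. There is no depth.
- ctrl.sign_off(): hands the job in, once; it reports no verdict.
The state is a dict: "time_s": time; "joint_pos": joint angles; "joint_vel": joint speeds; "joint_efforts": joint torques, N m; "position": TCP position; "tool_rot": TCP orientation; "ft_force": force on the tool from outside, world axes, zero at the start; "ft_torque": the same for the moment, N m; "opening": finger opening in m.
Only numpy, scipy, OpenCV 4.12 (cv2) and the standard library are available. Lean on these libraries where they do the work, as an engineer would, in place of code of your own. Each camera call takes 0.05 s, during which the arm holds its last target.

## Working session

There is one attempt and no reset: what is moved stays moved. The work goes in short steps, Python scripts to look and compute and a tool call to move; the robot and the scene stay as the last step left them, time stands still between calls to the robot, and variables do not carry over. Pictures are saved under pics/ and viewed, and the job is handed in when it is done.

Besides the shell and the picture viewer there is one more tool, called as name([rows], argument=value, ...), one row to a line, values as JSON. send_rows: Moves the arm, as the interface text tells. Its arguments: {"type":"object","properties":{"deltas":{"type":"array","items":{"type":"object","properties":{"tx":{"type":"number"},"ty":{"type":"number"},"tz":{"type":"number"},"spin":{"type":"number"},"jaw":{"type":"number"}}}},"squeeze":{"type":"number"}},"required":["deltas"]}

```bash
mkdir -p pics; ls; cat > h.py <<'E'
import numpy as np, cv2
from scipy.spatial.transform import Rotation as R
from cell import readout, viewer, ctrl
def shot(name,fn):
    d=viewer.get_image(name); cv2.imwrite('pics/'+fn+'.png',d['pixels'][:,:,::-1])
    np.savez('pics/'+fn+'.npz',K=d['K'],k1=d['k1'],o=d['origin'],q=np.array(d['orientation']),p=d['pixels']); return d
def rot(q):
    q=np.array(q,float)
    if q.shape==(3,3): return q
    return R.from_euler('xyz',q,degrees=True).as_matrix()
def ray(fn,u,v):
    d=np.load('pics/'+fn+'.npz'); K=d['K']; k1=float(d['k1'])
    p=cv2.undistortPoints(np.array([[[u,v]]],float),K,np.array([k1,0,0,0,0.]))[0,0]
    return d['o'],rot(d['q'])@np.array([p[0],p[1],1])
def onz(fn,u,v,z):
    o,r=ray(fn,u,v); return o+r*(z-o[2])/r[2]
def proj(fn,P):
    d=np.load('pics/'+fn+'.npz'); M=rot(d['q']).T
    return cv2.projectPoints(np.array(P,float).reshape(-1,1,3),cv2.Rodrigues(M)[0],-M@d['o'],d['K'],np.array([float(d['k1']),0,0,0,0.]))[0][:,0]
def tri(obs):
    A=np.zeros((3,3));b=np.zeros(3)
    for fn,u,v in obs:
        o,r=ray(fn,u,v); r=r/np.linalg.norm(r); P=np.eye(3)-np.outer(r,r);A+=P;b+=P@o
    return np.linalg.solve(A,b)
E
python3 - <<'E'
from h import *
for n in ['side','top','wrist']:
    d=shot(n,n+'0'); print(n,d['K'],d['k1'],d['origin'],d['orientation'])
print(readout.sense())
E
```

```text
pics
side [[480.34284222   0.         320.15432881]
 [  0.         480.34284222 244.22491966]
 [  0.           0.           1.        ]] -0.10759222420877093 [ 0.36193558 -0.63858734  0.48927287] [-120.78103838    0.48454281  -25.12353374]
top [[454.26560993   0.         322.33274727]
 [  0.         454.26560993 237.82830989]
 [  0.           0.           1.        ]] 0.014835203795781972 [0.59889066 0.00623799 0.77457729] [-173.60162344    1.89047827  -88.56392786]
wrist [[427.19474968   0.         321.56986543]
 [  0.         427.19474968 238.39074627]
 [  0.           0.           1.        ]] 0.032460754162459526 [0.07476961 0.52374902 0.38380457] [1.64427613e+02 5.35547207e-02 7.40517961e+01]
{'time_s': 0.15, 'joint_pos': array([ 6.56607937e+01,  1.96292065e+01,  8.73611556e+01, -1.19798848e-03,
        7.30754242e+01, -8.36375239e+00]), 'joint_vel': array([ 0.04155578, -0.22412791, -0.16064955,  0.05894158,  0.04976321,
       -0.10141964]), 'joint_efforts': array([ 1.05901527e-03, -4.31473160e+01, -2.44350547e+01,  7.16317794e-02,
        5.38427895e-02, -9.96683730e-05]), 'position': array([0.14435601, 0.50449092, 0.24320837]), 'tool_rot': array([-1.79991564e+02,  6.52533326e-02,  7.40249003e+01]), 'ft_force': array([-0.71307316, -1.06287418,  0.02805   ]), 'ft_torque': array([ 0.01581174, -0.00480127, -0.0097991 ]), 'opening': 0.09173555480514356}
```

View pics/side0.png

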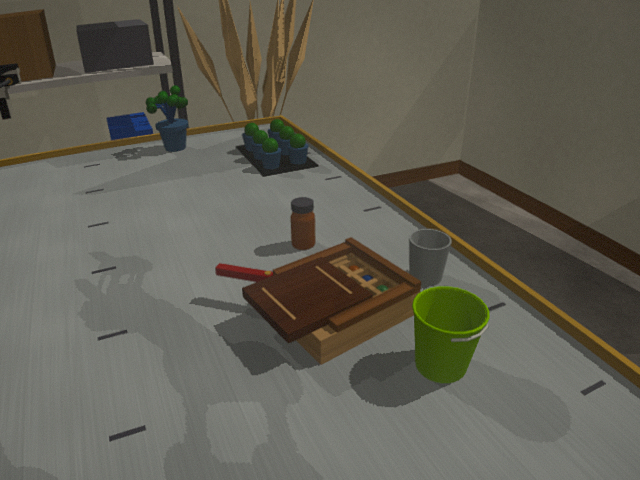

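View pics/top0.png

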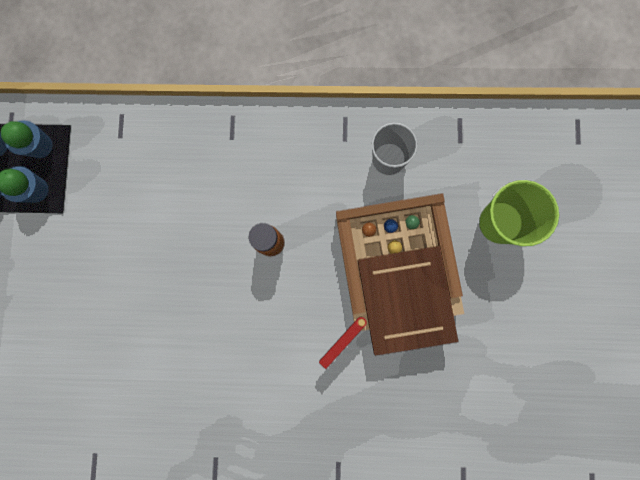

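```bash
python3 - <<'E'
import cv2
a=cv2.imread('pics/top0.png')[180:380,300:480]; cv2.imwrite('pics/t0c.png',cv2.resize(a,None,fx=3,fy=3,interpolation=cv2.INTER_CUBIC))
a=cv2.imread('pics/side0.png')[220:370,200:430]; cv2.imwrite('pics/s0c.png',cv2.resize(a,None,fx=3.4,fy=3.4,interpolation=cv2.INTER_CUBIC))
E
```

```text
(no output)
```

View pics/t0c.png

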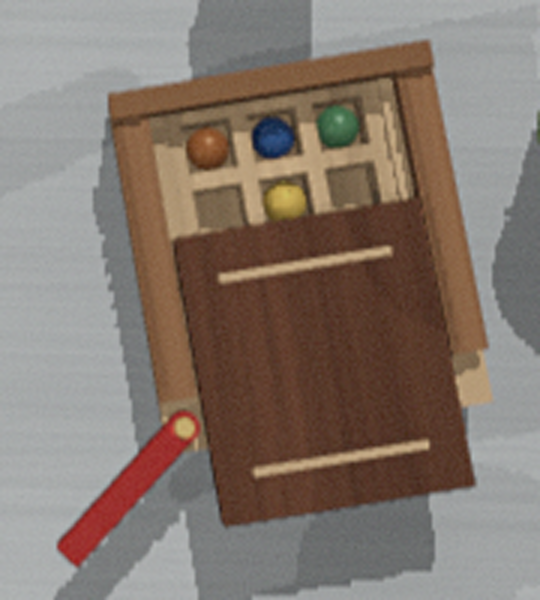

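View pics/s0c.png

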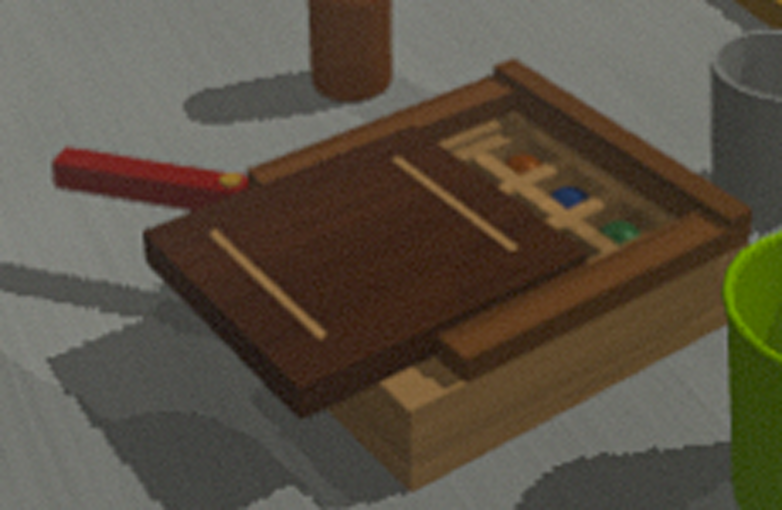

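```bash
cat >> h.py <<'E'
def T(x,y,s=3,a=300,b=180): return (x+.5)/s-.5+a,(y+.5)/s-.5+b
def S(x,y): return T(x,y,3.4,200,220)
E
python3 - <<'E'
from h import *
pts={'lidFL':((225,525),(147,235)),'lidFR':((474,486),(302,388)),'pin':((185,428),(231,181)),'bartip':((72,552),None),'stopL':((109,95),(514,61)),'stopR':((430,42),(748,212)),'railR':((487,348),(460,352))}
res={}
for k,(t,s) in pts.items():
    ob=[('top0',*T(*t))]
    if s: ob.append(('side0',*S(*s)))
    if s: res[k]=tri(ob); print(k,res[k].round(4),onz('top0',*T(*t),0.06).round(4))
    else: print(k,onz('top0',*T(*t),.062).round(4))
# fit stand by model: points in stand frame, least squares
from scipy.optimize import least_squares
M=[('stopL',(96,86,58)),('stopR',(96,-86,58)),('pin',(-82,76,62)),('railR',(-68,-86,58))]
def f(p,full=False):
    c,s=np.cos(p[2]),np.sin(p[2]); r=[]
    for k,m in M:
        m=np.array(m)/1000; P=[[c*m[0]-s*m[1]+p[0],s*m[0]+c*m[1]+p[1],m[2]]]
        r+=list((proj('top0',P)[0]-T(*pts[k][0])))+list(.7*(proj('side0',P)[0]-S(*pts[k][1])))
    return np.array(r)
z=least_squares(f,[.6,0,0.]); print(z.x,np.degrees(z.x[2]));print(f(z.x).round(1))
p=z.x;c,s=np.cos(p[2]),np.sin(p[2])
Rt=np.array([[c,s],[-s,c]])
for k in ['lidFL','lidFR']:
    q=onz('top0',*T(*pts[k][0]),.063); print(k,Rt@(q[:2]-p[:2]))
q=onz('top0',*T(72,552),.062);d=Rt@(q[:2]-p[:2])-[-.082,.076];print('bar',d,np.degrees(np.arctan2(-d[0],d[1])))
for m in [(-82,76),(-68,0)]:
    print(m,Rt.T@(np.array(m)/1000)+p[:2])
for k,t,zz in [('jar',(265,238),.095),('bucket',(524,213),.1),('cup',(394,146),.08)]:
    print(k,onz('top0',*t,zz))
E
```

```text
lidFL [ 0.5015 -0.0532  0.0607] [ 0.5001 -0.0529  0.06  ]
lidFR [ 0.5252 -0.1789  0.0618] [ 0.5234 -0.1788  0.06  ]
pin [ 0.5494 -0.032   0.0626] [ 0.5483 -0.0318  0.06  ]
bartip [0.4846 0.0249 0.062 ]
stopL [0.7219 0.0108 0.0612] [0.7214 0.0111 0.06  ]
stopR [ 0.7526 -0.1573  0.062 ] [ 0.753  -0.1577  0.06  ]
railR [ 0.593  -0.1858  0.0607] [ 0.5933 -0.1861  0.06  ]
[ 0.64379117 -0.0902605   0.1850312 ] 10.601506772032263
[-0.5 -0.4 -0.4  0.9 -0.7 -0.4  0.3  1.3 -0.7 -0.5 -0.7 -0.   0.5  0.3
  0.4  1.5]
lidFL [-0.13389677  0.06333911]
lidFR [-0.13414409 -0.06418367]
bar [-0.05329146  0.06644022] 38.73297206608725
(-82, 76) [ 0.5492086  -0.03064391]
(-68, 0) [ 0.5769519  -0.10277095]
jar [0.67243915 0.1172873  0.095     ]
bucket [ 0.71728276 -0.26684349  0.1       ]
cup [ 0.82320519 -0.07747452  0.08      ]
```

```bash
cat >> h.py <<'E'
SX=np.array([0.6438,-0.0903]); YW=10.6
def W(x,y):
    c,s=np.cos(np.radians(YW)),np.sin(np.radians(YW)); return SX+[c*x-s*y,s*x+c*y]
def ST(X):
    c,s=np.cos(np.radians(YW)),np.sin(np.radians(YW)); d=np.array(X[:2])-SX; return np.array([c*d[0]+s*d[1],-s*d[0]+c*d[1]])
E
python3 - <<'E'
from h import *
p=readout.sense()['position'][:2]
for x in (-.1785,-.145,-.0775): print(x,W(x,0),W(x,0)-[.144,.505])
E
```

```text
-0.1785 [ 0.46834604 -0.12313532] [ 0.32434604 -0.62813532]
-0.145 [ 0.50127437 -0.11697295] [ 0.35727437 -0.62197295]
-0.0775 [ 0.56762251 -0.10455623] [ 0.42362251 -0.60955623]
```

send_rows([
  {"tx": 0.033, "ty": -0.05, "spin": 3, "jaw": 255},
  {"tx": 0.066, "ty": -0.1, "spin": 6, "jaw": 255},
  {"tx": 0.1, "ty": -0.15, "spin": 9, "jaw": 255},
  {"tx": 0.13, "ty": -0.2, "spin": 12, "jaw": 255},
  {"tx": 0.16, "ty": -0.25, "spin": 15, "jaw": 255},
  {"tx": 0.19, "ty": -0.3, "spin": 18, "jaw": 255},
  {"tx": 0.22, "ty": -0.35, "spin": 21, "jaw": 255},
  {"tx": 0.245, "ty": -0.4, "spin": 24, "jaw": 255},
  {"tx": 0.27, "ty": -0.45, "spin": 26.6, "jaw": 255},
  {"tx": 0.29, "ty": -0.5, "spin": 26.6, "jaw": 255},
])

```text
validation failed for argument at $.de...
```

send_rows([
  {"tx": 0.02, "ty": -0.05, "jaw": 255},
  {"tx": 0.03, "ty": -0.1, "jaw": 255},
  {"tx": 0.034, "ty": -0.128, "jaw": 255},
  {"tx": 0.034, "ty": -0.128, "jaw": 255},
  {"tx": 0.034, "ty": -0.128, "tz": -0.05, "jaw": 255},
  {"tx": 0.034, "ty": -0.128, "tz": -0.09, "jaw": 255},
  {"tx": 0.034, "ty": -0.128, "tz": -0.12, "jaw": 255},
  {"tx": 0.034, "ty": -0.128, "tz": -0.14, "jaw": 255},
  {"tx": 0.034, "ty": -0.128, "tz": -0.14, "jaw": 255},
])

```text
validation failed for argument at $.de...
```

```bash
python3 - <<'E'
from h import *
shot('side','side1');shot('top','top1');shot('wrist','wrist1')
s=readout.sense();print(s['time_s'],s['position'],s['tool_rot'],s['ft_force'],s['opening'],ST(s['position']))
a=cv2.imread('pics/side1.png')[180:380,170:430]; b=cv2.imread('pics/top1.png')[180:380,270:480]
cv2.imwrite('pics/m1.png',cv2.resize(np.hstack([a,b]),None,fx=1.7,fy=1.7))
E
```

```text
0.3 [0.14439448 0.50464626 0.24352046] [-1.79995766e+02  2.34484174e-02  7.40269888e+01] [ 0.17065827  0.66389189 -0.80445093] 0.09174997278981978 [-0.38144217  0.67666003]
```

View pics/m1.png

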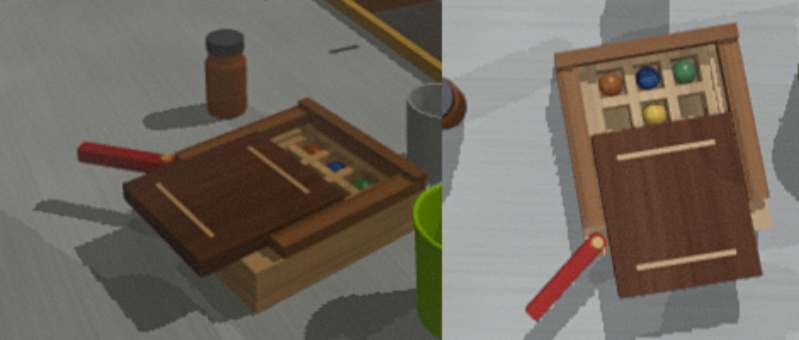

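View pics/wrist1.png

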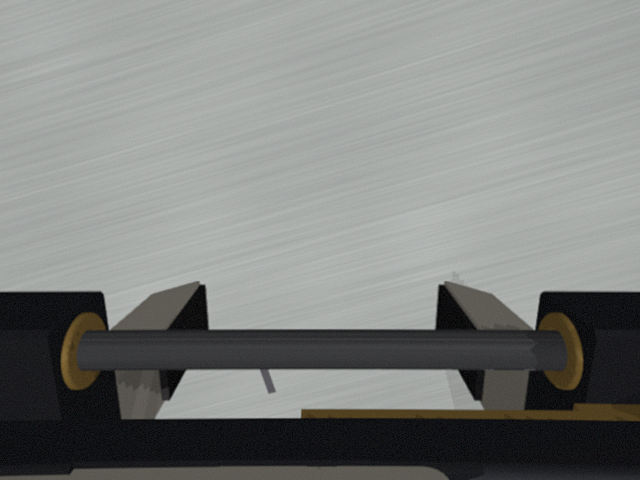

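The moves were refused and nothing moved. The pictures show the scene as before. I'll retry with all five keys in every row.

send_rows([
  {"tx": 0.033, "ty": -0.05, "tz": 0, "spin": 3, "jaw": 255},
  {"tx": 0.066, "ty": -0.1, "tz": 0, "spin": 6, "jaw": 255},
  {"tx": 0.1, "ty": -0.15, "tz": 0, "spin": 9, "jaw": 255},
  {"tx": 0.13, "ty": -0.2, "tz": 0, "spin": 12, "jaw": 255},
  {"tx": 0.16, "ty": -0.25, "tz": 0, "spin": 15, "jaw": 255},
  {"tx": 0.19, "ty": -0.3, "tz": 0, "spin": 18, "jaw": 255},
  {"tx": 0.22, "ty": -0.35, "tz": 0, "spin": 21, "jaw": 255},
  {"tx": 0.245, "ty": -0.4, "tz": 0, "spin": 24, "jaw": 255},
  {"tx": 0.27, "ty": -0.45, "tz": 0, "spin": 26.6, "jaw": 255},
  {"tx": 0.29, "ty": -0.5, "tz": 0, "spin": 26.6, "jaw": 255},
], squeeze=10)

```text
time_s: 1.55
position: [0.4352, 0.0028, 0.2439]
tool_rot: [180.0, 0.0, 100.6]
ft_force: [1.2, 0.2, -0.6]
opening: 0.001
```

send_rows([
  {"tx": 0.02, "ty": -0.05, "tz": 0, "spin": 0, "jaw": 255},
  {"tx": 0.03, "ty": -0.1, "tz": 0, "spin": 0, "jaw": 255},
  {"tx": 0.034, "ty": -0.128, "tz": 0, "spin": 0, "jaw": 255},
  {"tx": 0.034, "ty": -0.128, "tz": -0.05, "spin": 0, "jaw": 255},
  {"tx": 0.034, "ty": -0.128, "tz": -0.1, "spin": 0, "jaw": 255},
  {"tx": 0.034, "ty": -0.128, "tz": -0.14, "spin": 0, "jaw": 255},
  {"tx": 0.034, "ty": -0.128, "tz": -0.165, "spin": 0, "jaw": 255},
  {"tx": 0.034, "ty": -0.128, "tz": -0.176, "spin": 0, "jaw": 255},
  {"tx": 0.034, "ty": -0.128, "tz": -0.176, "spin": 0, "jaw": 255},
])

```text
time_s: 2.68
position: [0.4685, -0.1232, 0.0676]
tool_rot: [-180.0, -0.0, 100.6]
ft_force: [-0.2, 0.1, 0.6]
opening: 0.0005
```

```bash
python3 - <<'E'
from h import *
shot('side','side2');shot('top','top2')
s=readout.sense();print(s['time_s'],s['position'],s['tool_rot'],s['ft_force'],s['opening'],ST(s['position']))
a=cv2.imread('pics/side2.png')[180:380,170:430]; b=cv2.imread('pics/top2.png')[180:380,270:480]
cv2.imwrite('pics/m2.png',cv2.resize(np.hstack([a,b]),None,fx=1.7,fy=1.7))
E
```

```text
2.775 [ 0.46912148 -0.1235028   0.06865993] [1.79916774e+02 5.21343691e-02 1.00632542e+02] [ 0.46546637 -0.46195228  0.32931804] 0.000981364922636327 [-0.17780539 -0.00050386]
```

View pics/m2.png

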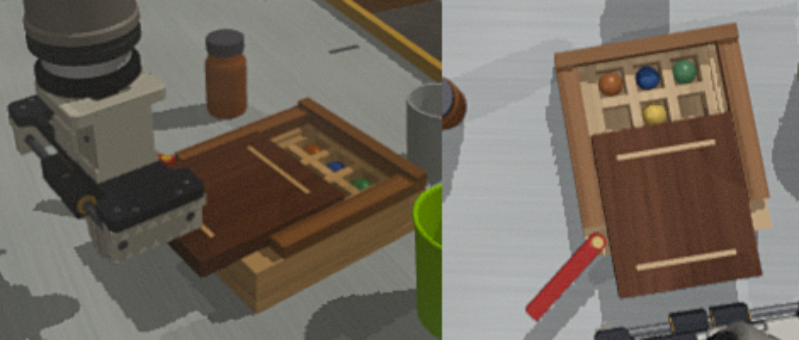

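send_rows([
  {"tx": 0.0147, "ty": 0.0028, "tz": 0, "spin": 0, "jaw": 255},
  {"tx": 0.0275, "ty": 0.0052, "tz": 0, "spin": 0, "jaw": 255},
  {"tx": 0.033, "ty": 0.0062, "tz": 0, "spin": 0, "jaw": 255},
  {"tx": 0.038, "ty": 0.0071, "tz": 0, "spin": 0, "jaw": 255},
  {"tx": 0.043, "ty": 0.008, "tz": 0, "spin": 0, "jaw": 255},
  {"tx": 0.048, "ty": 0.009, "tz": 0, "spin": 0, "jaw": 255},
  {"tx": 0.053, "ty": 0.0099, "tz": 0, "spin": 0, "jaw": 255},
  {"tx": 0.058, "ty": 0.0108, "tz": 0, "spin": 0, "jaw": 255},
  {"tx": 0.063, "ty": 0.0118, "tz": 0, "spin": 0, "jaw": 255},
  {"tx": 0.068, "ty": 0.0127, "tz": 0, "spin": 0, "jaw": 255},
])

```text
time_s: 4.03
position: [0.5368, -0.1105, 0.0677]
tool_rot: [180.0, -0.0, 100.6]
ft_force: [-0.9, -0.0, -1.3]
opening: 0.0006
```

```bash
python3 - <<'E'
from h import *
shot('side','side3');shot('top','top3')
s=readout.sense();print(s['time_s'],s['position'],s['tool_rot'],s['ft_force'],s['opening'],ST(s['position']))
a=cv2.imread('pics/side3.png')[180:380,170:430]; b=cv2.imread('pics/top3.png')[180:380,270:480]
cv2.imwrite('pics/m3.png',cv2.resize(np.hstack([a,b]),None,fx=1.7,fy=1.7))
E
```

```text
4.125 [ 0.5372403  -0.11049949  0.06780535] [1.79946217e+02 1.58996351e-02 1.00639466e+02] [-0.70218829  0.15638623 -0.46099086] 0.00033542478860575965 [-0.10845702 -0.00025299]
```

View pics/m3.png

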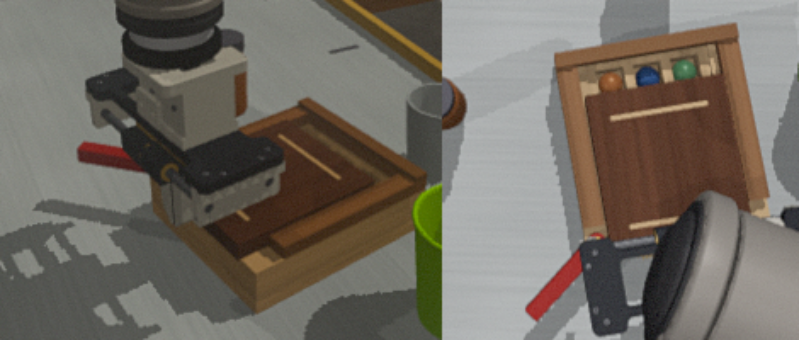

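The lid is sliding straight, with its far edge at about (655,85) and the bar untouched. About 31 mm remains.

send_rows([
  {"tx": 0.005, "ty": 0.0009, "tz": 0, "spin": 0, "jaw": 255},
  {"tx": 0.01, "ty": 0.0019, "tz": 0, "spin": 0, "jaw": 255},
  {"tx": 0.015, "ty": 0.0028, "tz": 0, "spin": 0, "jaw": 255},
  {"tx": 0.02, "ty": 0.0037, "tz": 0, "spin": 0, "jaw": 255},
  {"tx": 0.024, "ty": 0.0045, "tz": 0, "spin": 0, "jaw": 255},
  {"tx": 0.027, "ty": 0.005, "tz": 0, "spin": 0, "jaw": 255},
  {"tx": 0.029, "ty": 0.0054, "tz": 0, "spin": 0, "jaw": 255},
  {"tx": 0.03, "ty": 0.0056, "tz": 0, "spin": 0, "jaw": 255},
  {"tx": 0.03, "ty": 0.0056, "tz": 0, "spin": 0, "jaw": 255},
])

```text
time_s: 5.25
position: [0.5666, -0.1049, 0.0678]
tool_rot: [180.0, -0.0, 100.6]
ft_force: [-0.8, -0.0, 0.1]
opening: 0.0004
```

send_rows([
  {"tx": 0.001, "ty": 0.0002, "tz": 0, "spin": 0, "jaw": 255},
  {"tx": 0.001, "ty": 0.0002, "tz": 0, "spin": 0, "jaw": 255},
])

```text
time_s: 5.5
position: [0.5671, -0.1048, 0.0677]
tool_rot: [-180.0, -0.0, 100.6]
ft_force: [-2.9, -1.0, 1.6]
opening: 0.0003
```

```bash
python3 - <<'E'
from h import *
shot('side','side4');shot('top','top4')
s=readout.sense();print(s['time_s'],s['position'],s['tool_rot'],s['ft_force'],s['opening'],ST(s['position']))
a=cv2.imread('pics/side4.png')[180:380,170:430]; b=cv2.imread('pics/top4.png')[180:380,270:480]
cv2.imwrite('pics/m4.png',cv2.resize(np.hstack([a,b]),None,fx=1.7,fy=1.7))
E
```

```text
5.6 [ 0.56705517 -0.10482208  0.06771506] [-1.79951970e+02 -1.54677276e-02  1.00627253e+02] [-3.86562273 -1.7411999   2.53357851] 0.0003158541490708617 [-0.07810657 -0.00015695]
```

View pics/m4.png

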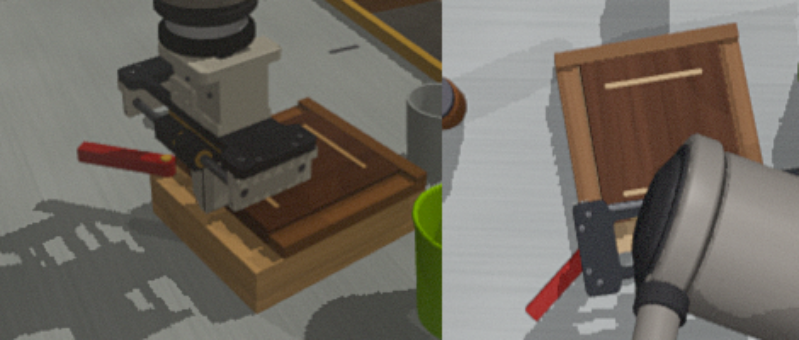

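send_rows([
  {"tx": 0.001, "ty": 0.0002, "tz": 0, "spin": 0, "jaw": 255},
  {"tx": 0.002, "ty": 0.0004, "tz": 0, "spin": 0, "jaw": 255},
  {"tx": 0.002, "ty": 0.0004, "tz": 0, "spin": 0, "jaw": 255},
])

```text
time_s: 5.98
position: [0.5672, -0.1048, 0.0678]
tool_rot: [-179.7, -0.0, 100.6]
ft_force: [-12.0, -4.1, 7.8]
opening: 0.0007
```

```bash
python3 - <<'E'
from h import *
s=readout.sense();print(s['position'],s['ft_force'],ST(s['position']))
E
```

```text
[ 0.56722043 -0.10480854  0.06776359] [-11.9961403   -4.08787291   7.80060735] [-0.07794163 -0.00017404]
```

Lid home: 12 N with no further motion. Next I back off, lift, and work out the bar arc.

send_rows([
  {"tx": -0.012, "ty": -0.002, "tz": 0, "spin": 0, "jaw": 255},
  {"tx": -0.03, "ty": -0.006, "tz": 0, "spin": 0, "jaw": 255},
  {"tx": -0.03, "ty": -0.006, "tz": 0.05, "spin": -10, "jaw": 255},
  {"tx": -0.03, "ty": -0.006, "tz": 0.1, "spin": -20, "jaw": 255},
  {"tx": -0.03, "ty": 0.044, "tz": 0.1, "spin": -30, "jaw": 255},
  {"tx": -0.03, "ty": 0.094, "tz": 0.1, "spin": -40, "jaw": 255},
  {"tx": -0.03, "ty": 0.144, "tz": 0.1, "spin": -50, "jaw": 255},
  {"tx": -0.03, "ty": 0.194, "tz": 0.1, "spin": -60, "jaw": 255},
  {"tx": -0.03, "ty": 0.194, "tz": 0.1, "spin": -70, "jaw": 255},
])

```text
time_s: 7.1
position: [0.5394, 0.0933, 0.1678]
tool_rot: [-180.0, -0.1, 30.6]
ft_force: [0.1, -0.6, -0.4]
opening: 0.0006
```

```bash
python3 - <<'E'
from h import *
shot('top','top5');shot('side','side5')
s=readout.sense();print(s['time_s'],s['position'],s['tool_rot'],s['ft_force'],ST(s['position']))
a=cv2.imread('pics/side5.png')[200:360,170:430]; b=cv2.imread('pics/top5.png')[180:380,300:480]
cv2.imwrite('pics/s5.png',cv2.resize(a,None,fx=3,fy=3,interpolation=cv2.INTER_CUBIC))
cv2.imwrite('pics/t5.png',cv2.resize(b,None,fx=3,fy=3,interpolation=cv2.INTER_CUBIC))
E
```

```text
7.2 [0.53961691 0.09080488 0.16775482] [ 1.79982506e+02 -8.84159503e-02  3.06649033e+01] [-0.74420324 -0.69335011  0.0282663 ] [-0.06909075  0.197179  ]
```

View pics/t5.png

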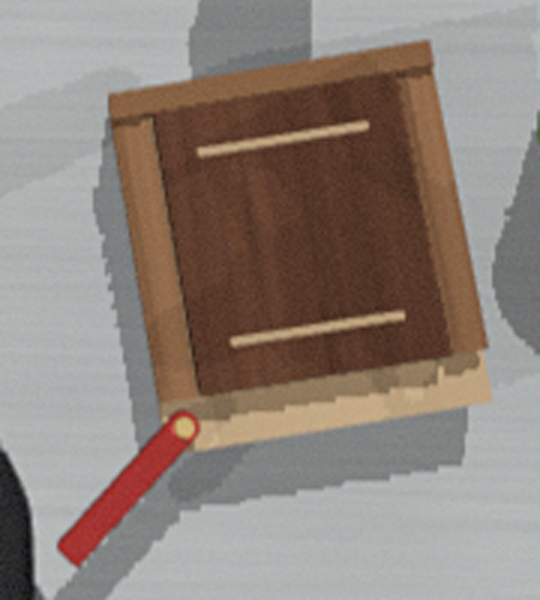

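View pics/s5.png

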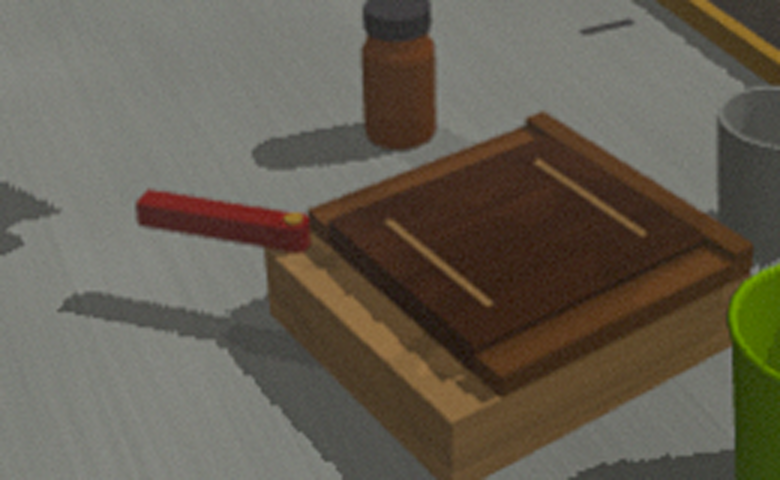

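```bash
python3 - <<'E'
from h import *
for uv in [(69,555),(58,545),(81,566)]:
    d=ST(onz('top5',*T(*uv),.062))-[-.082,.076]; print(d,np.linalg.norm(d),np.degrees(np.arctan2(-d[0],d[1])))
print('pin',ST(onz('top5',*T(185,428),.062)))
def P(th,d=17.5,r=.06):
    t=np.radians(th);u=np.array([-np.sin(t),np.cos(t)]);n=np.array([-np.cos(t),-np.sin(t)])
    return W(*(np.array([-.082,.076])+r*u-d/1000*n))
print('pre',P(40,40)); 
for th in range(40,190,10): print(th,P(th).round(4),'yaw',YW+90+th-180)
E
```

```text
[-0.05453129  0.06822692] 0.08734170959547251 38.634067003385184
[-0.04876015  0.07298594] 0.087775281992655 33.74593211092234
[-0.0608561   0.06305446] 0.08763178833934987 43.98359106428942
pin [-0.08294324  0.07515782]
pre [0.5282442  0.03831225]
40 [0.514  0.0209] yaw -39.400000000000006
50 [0.5055 0.014 ] yaw -29.400000000000006
60 [0.4984 0.0058] yaw -19.400000000000006
70 [ 0.4929 -0.0036] yaw -9.400000000000006
80 [ 0.489  -0.0138] yaw 0.5999999999999943
90 [ 0.487  -0.0245] yaw 10.599999999999994
100 [ 0.4869 -0.0354] yaw 20.599999999999994
110 [ 0.4887 -0.0462] yaw 30.599999999999994
120 [ 0.4923 -0.0564] yaw 40.599999999999994
130 [ 0.4976 -0.0659] yaw 50.599999999999994
140 [ 0.5045 -0.0744] yaw 60.599999999999994
150 [ 0.5128 -0.0815] yaw 70.6
160 [ 0.5222 -0.087 ] yaw 80.60000000000002
170 [ 0.5323 -0.0909] yaw 90.60000000000002
180 [ 0.5431 -0.0929] yaw 100.60000000000002
```

send_rows([
  {"tx": 0, "ty": 0, "tz": 0, "spin": -10, "jaw": 255},
  {"tx": 0, "ty": 0, "tz": 0, "spin": -20, "jaw": 255},
  {"tx": 0, "ty": 0, "tz": 0, "spin": -30, "jaw": 255},
  {"tx": 0, "ty": 0, "tz": 0, "spin": -40, "jaw": 255},
  {"tx": 0, "ty": 0, "tz": 0, "spin": -50, "jaw": 255},
  {"tx": 0, "ty": 0, "tz": 0, "spin": -60, "jaw": 255},
  {"tx": 0, "ty": 0, "tz": 0, "spin": -70, "jaw": 255},
  {"tx": 0, "ty": 0, "tz": 0, "spin": -70, "jaw": 255},
])

```text
time_s: 8.2
position: [0.5397, 0.0891, 0.1678]
tool_rot: [-180.0, -0.0, -39.2]
ft_force: [-0.2, 0.9, 0.2]
opening: 0.0006
```

send_rows([
  {"tx": -0.0115, "ty": -0.051, "tz": 0, "spin": 0, "jaw": 255},
  {"tx": -0.0115, "ty": -0.051, "tz": -0.03, "spin": 0, "jaw": 255},
  {"tx": -0.0115, "ty": -0.051, "tz": -0.065, "spin": 0, "jaw": 255},
  {"tx": -0.0115, "ty": -0.051, "tz": -0.09, "spin": 0, "jaw": 255},
  {"tx": -0.0115, "ty": -0.051, "tz": -0.1, "spin": 0, "jaw": 255},
  {"tx": -0.0115, "ty": -0.051, "tz": -0.1, "spin": 0, "jaw": 255},
])

```text
time_s: 8.95
position: [0.528, 0.0385, 0.0676]
tool_rot: [180.0, 0.0, -39.2]
ft_force: [0.2, 0.5, -0.1]
opening: 0.0008
```

```bash
python3 - <<'E'
from h import *
shot('top','top6');shot('side','side6')
s=readout.sense();print(s['time_s'],s['position'],s['tool_rot'],s['ft_force'],ST(s['position']))
a=cv2.imread('pics/side6.png')[180:380,170:430]; b=cv2.imread('pics/top6.png')[180:380,270:480]
cv2.imwrite('pics/m6.png',cv2.resize(np.hstack([a,b]),None,fx=1.7,fy=1.7))
E
```

```text
9.05 [0.52866173 0.03856522 0.06864303] [-1.79943831e+02 -8.48183203e-02 -3.92916179e+01] [-0.57273681  0.96949663 -0.07306586] [-0.08946855  0.14784602]
```

View pics/m6.png

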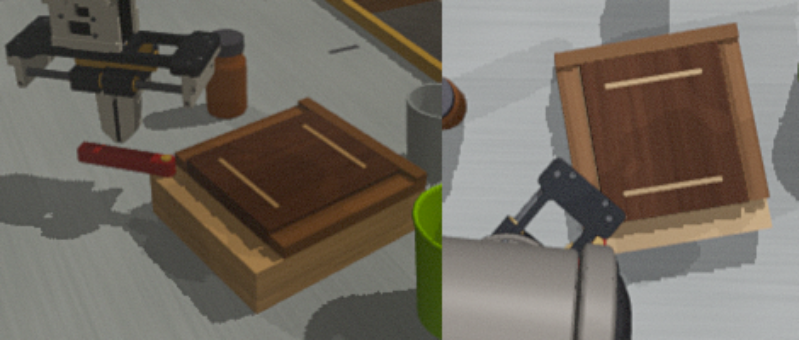

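send_rows([
  {"tx": -0.007, "ty": -0.009, "tz": 0, "spin": 0, "jaw": 255},
  {"tx": -0.014, "ty": -0.0176, "tz": 0, "spin": 0, "jaw": 255},
  {"tx": -0.0184, "ty": -0.0209, "tz": 0, "spin": 5, "jaw": 255},
  {"tx": -0.0225, "ty": -0.0245, "tz": 0, "spin": 10, "jaw": 255},
  {"tx": -0.0262, "ty": -0.0285, "tz": 0, "spin": 15, "jaw": 255},
  {"tx": -0.0296, "ty": -0.0327, "tz": 0, "spin": 20, "jaw": 255},
  {"tx": -0.0325, "ty": -0.0373, "tz": 0, "spin": 25, "jaw": 255},
  {"tx": -0.0351, "ty": -0.0421, "tz": 0, "spin": 30, "jaw": 255},
  {"tx": -0.0372, "ty": -0.0471, "tz": 0, "spin": 35, "jaw": 255},
  {"tx": -0.039, "ty": -0.0523, "tz": 0, "spin": 40, "jaw": 255},
])

```text
time_s: 10.3
position: [0.4887, -0.0143, 0.0682]
tool_rot: [180.0, -0.1, 0.8]
ft_force: [1.4, 0.7, -0.1]
opening: 0.0007
```

```bash
python3 - <<'E'
from h import *
shot('top','top7');shot('side','side7')
s=readout.sense();print(s['time_s'],s['position'],s['tool_rot'],s['ft_force'],ST(s['position']))
a=cv2.imread('pics/side7.png')[180:380,170:430]; b=cv2.imread('pics/top7.png')[180:380,270:480]
cv2.imwrite('pics/m7.png',cv2.resize(np.hstack([a,b]),None,fx=1.7,fy=1.7))
E
```

```text
10.4 [ 0.48858207 -0.01444156  0.06810814] [ 1.79988641e+02 -2.76703932e-02  6.19391985e-01] [-0.26334027  0.46180246 -0.27532725] [-0.13861493  0.10311649]
```

View pics/m7.png

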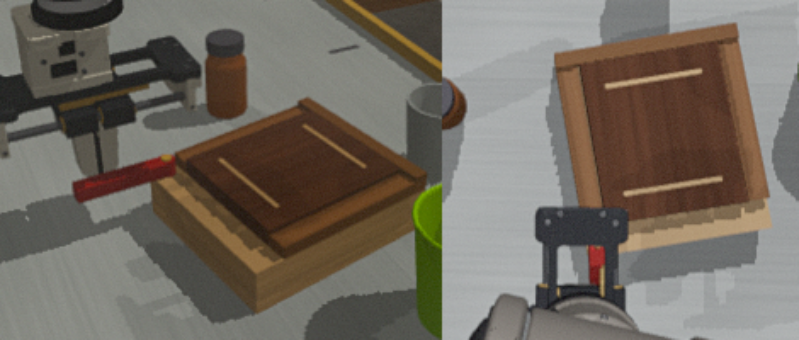

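send_rows([
  {"tx": -0.0011, "ty": -0.0053, "tz": 0, "spin": 5, "jaw": 255},
  {"tx": -0.002, "ty": -0.0107, "tz": 0, "spin": 10, "jaw": 255},
  {"tx": -0.0022, "ty": -0.0161, "tz": 0, "spin": 15, "jaw": 255},
  {"tx": -0.0021, "ty": -0.0216, "tz": 0, "spin": 20, "jaw": 255},
  {"tx": -0.0014, "ty": -0.027, "tz": 0, "spin": 25, "jaw": 255},
  {"tx": -0.0003, "ty": -0.0324, "tz": 0, "spin": 30, "jaw": 255},
  {"tx": 0.0013, "ty": -0.0376, "tz": 0, "spin": 35, "jaw": 255},
  {"tx": 0.0033, "ty": -0.0426, "tz": 0, "spin": 40, "jaw": 255},
  {"tx": 0.0058, "ty": -0.0475, "tz": 0, "spin": 45, "jaw": 255},
  {"tx": 0.0086, "ty": -0.0521, "tz": 0, "spin": 50, "jaw": 255},
])

```text
time_s: 11.65
position: [0.497, -0.0659, 0.0678]
tool_rot: [-180.0, 0.0, 50.7]
ft_force: [-0.4, 0.9, 0.1]
opening: 0.0007
```

```bash
python3 - <<'E'
from h import *
shot('top','top8');shot('side','side8')
s=readout.sense();print(s['time_s'],s['position'],s['tool_rot'],s['ft_force'],ST(s['position']))
a=cv2.imread('pics/side8.png')[180:380,170:430]; b=cv2.imread('pics/top8.png')[180:380,270:480]
cv2.imwrite('pics/m8.png',cv2.resize(np.hstack([a,b]),None,fx=1.7,fy=1.7))
E
```

```text
11.75 [ 0.49740371 -0.06623086  0.06785602] [1.79993315e+02 1.85905512e-03 5.05373700e+01] [0.10560578 0.00726215 0.70824947] [-0.13947053  0.05058821]
```

View pics/m8.png

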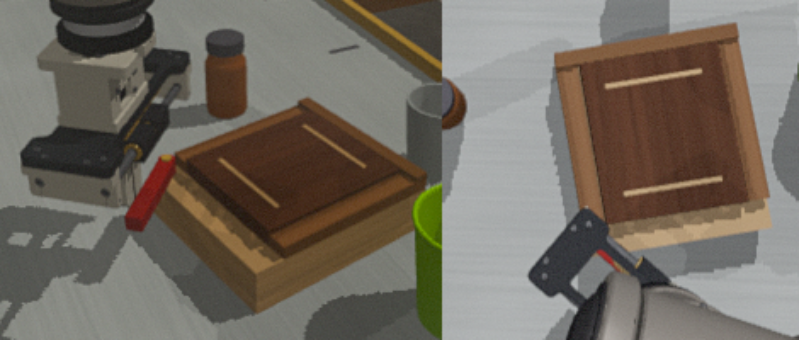

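send_rows([
  {"tx": 0.0033, "ty": -0.0044, "tz": 0, "spin": 5, "jaw": 255},
  {"tx": 0.0069, "ty": -0.0085, "tz": 0, "spin": 10, "jaw": 255},
  {"tx": 0.0109, "ty": -0.0122, "tz": 0, "spin": 15, "jaw": 255},
  {"tx": 0.0152, "ty": -0.0156, "tz": 0, "spin": 20, "jaw": 255},
  {"tx": 0.0198, "ty": -0.0186, "tz": 0, "spin": 25, "jaw": 255},
  {"tx": 0.0246, "ty": -0.0211, "tz": 0, "spin": 30, "jaw": 255},
  {"tx": 0.0296, "ty": -0.0233, "tz": 0, "spin": 35, "jaw": 255},
  {"tx": 0.0347, "ty": -0.025, "tz": 0, "spin": 40, "jaw": 255},
  {"tx": 0.04, "ty": -0.0263, "tz": 0, "spin": 45, "jaw": 255},
  {"tx": 0.0427, "ty": -0.0267, "tz": 0, "spin": 50, "jaw": 255},
])

```text
time_s: 13.0
position: [0.5401, -0.0925, 0.0678]
tool_rot: [-180.0, -0.0, 100.6]
ft_force: [-0.2, 0.0, 0.0]
opening: 0.0007
```

send_rows([
  {"tx": 0.002, "ty": 0.0, "tz": 0, "spin": 0, "jaw": 255},
  {"tx": 0.003, "ty": 0.0, "tz": 0, "spin": 0, "jaw": 255},
  {"tx": 0.003, "ty": 0.0, "tz": 0, "spin": 0, "jaw": 255},
])

```text
time_s: 13.38
position: [0.5427, -0.0924, 0.0677]
tool_rot: [-179.9, -0.0, 100.5]
ft_force: [-4.3, -1.2, 0.5]
opening: 0.0004
```

```bash
python3 - <<'E'
from h import *
shot('top','top9');shot('side','side9')
s=readout.sense();print(s['time_s'],s['position'],s['tool_rot'],s['ft_force'],ST(s['position']))
a=cv2.imread('pics/side9.png')[180:380,170:430]; b=cv2.imread('pics/top9.png')[180:380,270:480]
cv2.imwrite('pics/m9.png',cv2.resize(np.hstack([a,b]),None,fx=1.7,fy=1.7))
E
```

```text
13.475 [ 0.54264839 -0.09239688  0.06768243] [-1.79933590e+02 -2.52909802e-02  1.00579075e+02] [-4.33577664 -0.67308846  1.45092069] [-0.09981122  0.01654587]
```

View pics/m9.png

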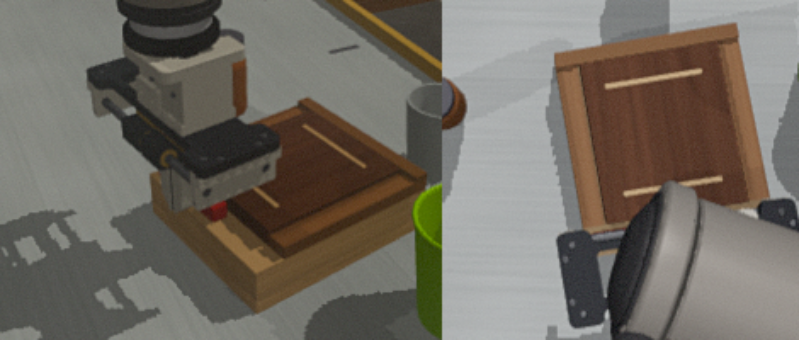

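Force has started to rise at the expected end position. I'll press a little more to confirm the end stop.

send_rows([
  {"tx": 0.001, "ty": 0.0002, "tz": 0, "spin": 0, "jaw": 255},
  {"tx": 0.002, "ty": 0.0004, "tz": 0, "spin": 0, "jaw": 255},
  {"tx": 0.002, "ty": 0.0004, "tz": 0, "spin": 0, "jaw": 255},
])

```text
time_s: 13.85
position: [0.543, -0.0924, 0.0676]
tool_rot: [-179.7, -0.1, 100.6]
ft_force: [-11.2, -4.8, 7.2]
opening: 0.0007
```

send_rows([
  {"tx": -0.01, "ty": -0.002, "tz": 0, "spin": 0, "jaw": 255},
  {"tx": -0.03, "ty": -0.006, "tz": 0, "spin": 0, "jaw": 255},
  {"tx": -0.06, "ty": -0.012, "tz": 0, "spin": 0, "jaw": 255},
  {"tx": -0.07, "ty": -0.014, "tz": 0.05, "spin": 0, "jaw": 255},
  {"tx": -0.07, "ty": 0.036, "tz": 0.1, "spin": 0, "jaw": 255},
  {"tx": -0.07, "ty": 0.086, "tz": 0.13, "spin": 0, "jaw": 255},
  {"tx": -0.07, "ty": 0.136, "tz": 0.13, "spin": 0, "jaw": 255},
  {"tx": -0.07, "ty": 0.186, "tz": 0.13, "spin": 0, "jaw": 255},
  {"tx": -0.07, "ty": 0.216, "tz": 0.13, "spin": 0, "jaw": 255},
  {"tx": -0.07, "ty": 0.216, "tz": 0.13, "spin": 0, "jaw": 255},
])

```text
time_s: 15.1
position: [0.4753, 0.1258, 0.1979]
tool_rot: [179.9, -0.0, 100.8]
ft_force: [0.4, 0.6, -0.0]
opening: 0.0007
```

```bash
python3 - <<'E'
from h import *
shot('top','top10');shot('side','side10')
s=readout.sense();print(s['time_s'],s['position'],s['tool_rot'],s['ft_force'])
a=cv2.imread('pics/side10.png')[200:360,170:430]; b=cv2.imread('pics/top10.png')[180:380,300:480]
cv2.imwrite('pics/s10.png',cv2.resize(a,None,fx=3,fy=3,interpolation=cv2.INTER_CUBIC))
cv2.imwrite('pics/t10.png',cv2.resize(b,None,fx=3,fy=3,interpolation=cv2.INTER_CUBIC))
E
```

```text
15.2 [0.47535199 0.12376753 0.19773733] [1.79961670e+02 6.72505783e-03 1.00658336e+02] [-0.43840684  0.37287935 -0.23994118]
```

View pics/t10.png

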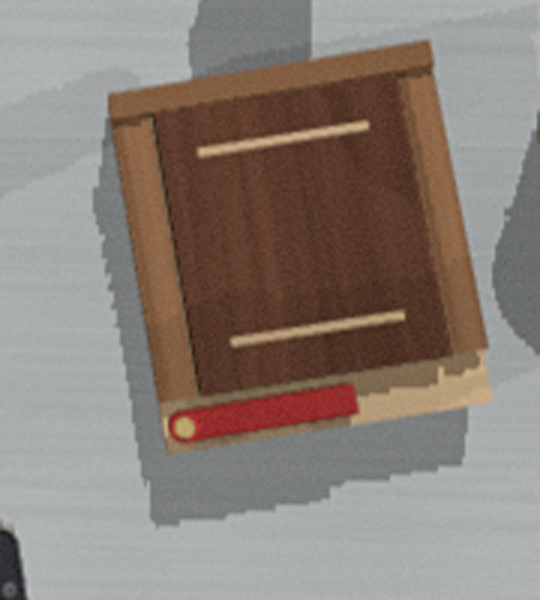

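View pics/s10.png

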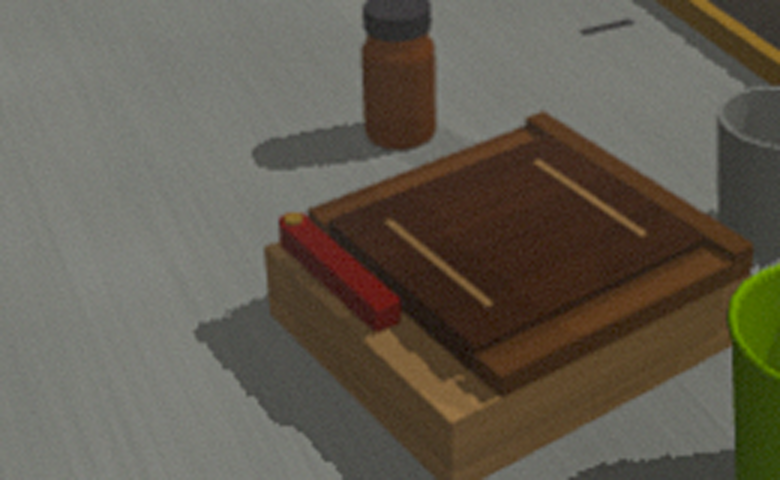

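View pics/top10.png

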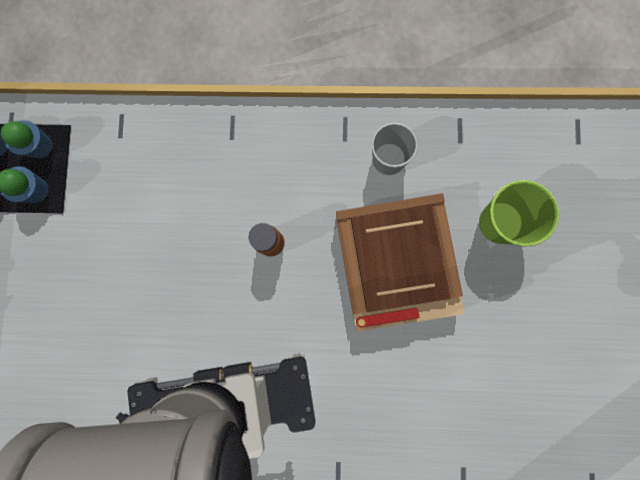

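```bash
python3 - <<'E'
from h import *
print(ST(onz('top10',*T(200,394),.063)),ST(onz('top10',*T(451,354),.063)))
a=ST(onz('top10',*T(357,400),.062))-ST(onz('top10',*T(185,428),.062));print(a,np.degrees(np.arctan2(-a[0],a[1])))
print(ctrl.sign_off())
E
```

```text
[-0.06708863  0.06468023] [-0.06724352 -0.06544565]
[ 0.00020404 -0.08927887] -179.86905441579094
the job is handed in; nothing more can be done
None
```

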